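Face the tin to the aisle and top it with its sample pot

ROBOT

A 7-joint arm with a two-finger parallel gripper is mounted at the origin on the work surface. World frame = base frame: x ahead of the robot, y to its left, z up, the work surface at z = 0. Lengths are in m, angles in rad, forces in N, time in s.
With the tool pointing down it reaches from about 0.4 to 0.85 m from the base axis. Payload 10.4 kg.
Tool frame: the origin (TCP) lies on the mounting face of the last link; the fingertips stand 173 mm ahead of it and the grasp point (between the pads) lies 155 mm ahead of it (manip.tip_extent is the distance from the TCP to the fingertips, in m); z points along the fingers, y is the line along which they close (so a half turn about z gives the same grasp; the last joint's range is limited). The gripper opens to 85 mm and grips with 20 to 120 N. Pads are 22 mm wide; open, the fingers measure 114 mm over their backs; the gripper's body (76 mm by 85 mm) begins 54 mm behind the grasp point. The pads swing forward as they close: fully open they stand 13 mm farther back than shut.
Start: joints at [-1.24, 0.332, -0.065, 1.46, 0.022, 1.35, -0.088], TCP at [0.217, 0.586, 0.405] pointing down, gripper open.
Joint ranges: [-2.6, 2.6], [-0.5, 2.12], [-1.47, 1.34], [0.16, 2.42], [-1.27, 4.41], [0.06, 2.06], [-2.6, 2.6]. Speed limits (rad/s): [2.22, 2.22, 2.79, 2.79, 3.14, 3.14, 3.14].

INTERFACE

Orientations are given as a unit quaternion [x, y, z, w].
In Python, from workcell import manip gives the robot as it stands.
- The arm moves only by the tool move_arm, never from a script. Its argument "plan" is one flat list of numbers, 7 for each row, row after row: the turn, a rotation vector about the tool's x, y, z in rad, then the shift along the tool's x, y, z in m, then the finger opening in m, from 0 to 0.0854. In form: [ax, ay, az, dx, dy, dz, gripper, ax, ay, az, dx, dy, dz, gripper, ...]. A call has 1 to 12 rows; each row is the pose to reach, as a shift and turn from the pose commanded when the call began, along the tool's axes at that moment; what a row does not reach only later rows make up. A row lasts 1/8 s, in which the tool goes at most 62.5 mm and 10.7 degrees, less where a joint would pass 70% of its speed; a pose out of reach is approached as far as the arm can. A call with a gripper value outside its range is refused whole. The fingers move at their own pace and stop on an object; "squeeze" is the grip in N (left out, the last holds). Time passes only in rows, so rows that repeat a pose let the fingers close. It gives the time, the measured TCP pose, the force, the opening and the grip force at its end, in the units of the state.
- manip.get_obs(): the state, without advancing time (a new reading comes with each control period).
- manip.camera(name): name is "scene" or "top" or "wrist"; returns a dict with "color" (480x640x3 uint8, red, green, blue), "fx", "fy", "cx", "cy" (pixels), "dist" ([k1, k2, p1, p2, k3] as OpenCV has them; the pictures are not rectified), "cam_to_world" (4x4, takes a point from camera to world coordinates); the wrist camera has in their place "mount" (4x4, takes a point from camera to tool coordinates, whose origin is the TCP and whose axes are the flange's). Camera axes: x right, y down, z forward; pixel columns grow to the right and rows downward; lengths in m; the calibration is good to about 2 mm. A picture is of the moment at which its call begins: read the wrist's pose just before it. There is no depth.
- manip.hand_in(): hands the job in; it is judged then, once.
Trained networks look in a picture, given as the dict that the camera call returned (one of the last four; its "shot" number tells which), for a name from the list of things; names that differ only in an ending like _2 or _b are one class to them, and where a whole thing is asked for, a point or a joint stands for the part that bears it (a point fixed in the world has none). Each returns a list of dicts, best first, with "conf" (0 to 1); they miss things now and then, are a little off and sometimes report something else, mostly with a low value. They report only what shows in the picture. A call takes as long as a camera call.
- manip.look_for(picture, label): "position" ([x, y, z] in m, in the coordinates of the camera as it stood for that picture, good to about 4 mm: the middle of the surface that is visible of it).
- manip.silhouettes(picture, label): "pixels" (480x640 bool, what is visible of it).
- manip.tip_of(picture, label): "position" ([x, y, z] in m, in the coordinates of the camera as it stood for that picture, good to about 4 mm: a listed point, or the origin of a listed thing).
The state is a dict: "clock": time; "joint_pos": joint angles; "joint_velocities": joint speeds; "tau": joint torques, N m; "position": TCP position; "ee_rot": TCP orientation; "ft_force": force on the tool from outside, world axes, zero at the start; "torque": the same for the moment, N m; "grip_width": opening from 0.0 (shut) to 1.0 (fully open); "grasp_force": force on a finger pad.
Only numpy, scipy, OpenCV 4.12 (cv2) and the standard library are available. Lean on these libraries where they do the work, as an engineer would, in place of code of your own. Each camera call takes 0.05 s, during which the arm holds its last target. There are 200 camera calls.

TASK

Roll the big tin round on its turntable with a fingertip on its edge, lightly, until its yellow label squarely faces the front of the display board (the side with the yellow strip), keeping it upright and centred on the turntable. Then stand the small red and white sample pot upright on the middle of the tin's lid, set down gently, with the label still facing front. Leave the roll of tape, the green ornament and the carton where they are, and do not dent or tip the tin or the pot.

Things in the scene. Friction and masses are not known exactly. Their poses are not given: they have to be found in the camera images.
- board: white fixed display board on the work surface, 240 mm (its x) by 220 mm (its y), 18 mm thick; origin at the centre of its underside. Its +x axis points to its front edge, on the side away from the robot, which carries a yellow strip along its whole length. Its yaw differs from run to run.
- turntable_top (a point): centre of the top face of the black rubber turntable, 31 mm above the work surface, on the vertical axis through the board's origin. The turntable is a disc 96 mm across and 10 mm thick that turns either way without end; it resists with about 0.02 N m of friction, carries the tin round with it and stays where it is left. Fixed axes as the board's.
- tin: loose white tin, steel rims, blue lid, 110 mm across (too wide to grip), 90 mm high, 0.75 kg, upright and centred on the turntable, overhanging it by 7 mm; held only by friction: a sideways push of 3 to 6 N slides it on the rubber. Origin at the centre of its underside, z up, +x towards its label's middle. A finger pressing with over 25 N, or the pot landing on it with over 30 N, dents it.
- tin_label (a point): middle of the tin's yellow label (with a red patch in it), on its side surface 55 mm from its axis and 44 mm above its underside, label about 60 mm wide round the tin and 56 mm high. A yellow stripe on the lid's edge, directly above, shows the same direction from above.
- tin_lid (a point): centre of the top of the tin's flat lid, 121 mm above the work surface, marked by a white disc 58 mm across; the pot belongs here
- pot: small closed loose sample pot, 52 mm across and 50 mm high, about 0.14 kg, white with a red band and a blue cap, standing upright on the work surface; origin at the centre of its underside, z up. Plain round: its own yaw does not matter. The pot, the tape, the ornament and the carton trade places from run to run and stand about 140 mm apart, as the corners of a square.
- tape: bystander: loose roll of brown tape lying flat, 72 mm across, 34 mm high; origin at the centre of its underside. Leave alone.
- ornament: bystander: loose dark green ornament, 60 mm across, 72 mm high; origin at the centre of its underside. Leave alone.
- carton: bystander: loose small cardboard carton with a white paper band, 46 by 46 mm, 60 mm high; origin at the centre of its underside. Leave alone.

How it is judged:
By the outcome, as a careful person would: the job done as asked, in the order asked, and still so for the second after the job is handed in, with the robot touching nothing.
It also fails if it takes over 72 s, if anything falls off the work surface, if the arm or the gripper's body presses on something with over 40 N, if the wrist force passes 120 N, or if a joint passes its speed limit or range.

## Working session

There is one attempt and no reset: what is moved stays moved. The work goes in short steps, Python scripts to look and compute and a tool call to move; the robot and the scene stay as the last step left them, time stands still between calls to the robot, and variables do not carry over. Pictures are saved under pics/ and viewed, at most 10 in all, crops included, and the job is handed in when it is done.

Besides the shell and the picture viewer there is one more tool, called after "Emit:" as name(argument=value, ...) on one line, values as JSON. move_arm: Moves the arm, as the interface text tells. Its arguments: {"type":"object","properties":{"plan":{"type":"array","items":{"type":"number"}},"squeeze":{"type":"number"}},"required":["plan"]}

```bash
mkdir -p pics
cat > h.py <<'E'
import numpy as np, cv2
from workcell import manip
from scipy.spatial.transform import Rotation as R
def T():
    o=manip.get_obs(); M=np.eye(4); M[:3,:3]=R.from_quat(o["ee_rot"]).as_matrix(); M[:3,3]=o["position"]; return M
def shot(name):
    t=T(); p=manip.camera(name); C=p["cam_to_world"] if "cam_to_world" in p else t@np.array(p["mount"]); return p,np.array(C)
def w(C,v): return (C@np.append(v,1))[:3]
def save(p,n): cv2.imwrite("pics/"+n,p["color"][:,:,::-1])
def ray(p,C,uv,z):
    K=np.array([[p["fx"],0,p["cx"]],[0,p["fy"],p["cy"]],[0,0,1]])
    u=cv2.undistortPoints(np.array(uv,float).reshape(-1,1,2),K,np.array(p["dist"])).reshape(-1,2)
    d=np.c_[u,np.ones(len(u))]@C[:3,:3].T; o=C[:3,3]
    return o+d*((z-o[2])/d[:,2])[:,None]
E
python3 - <<'E'
from h import *
np.set_printoptions(precision=4,suppress=True)
o=manip.get_obs();print({k:np.round(v,3) for k,v in o.items()});print(T())
for c in ["scene","top"]:
    p,C=shot(c);save(p,c+"1.png");print(c,C[:3,3])
    for l in ["board","turntable_top","tin","tin_label","tin_lid","pot","tape","ornament","carton"]:
        r=manip.tip_of(p,l)[:2]; print(l,[(w(C,a["position"]),round(a["conf"],2)) for a in r])
E
```

```text
{'clock': np.float64(0.0), 'joint_pos': array([-1.24 ,  0.333, -0.065,  1.461,  0.022,  1.35 , -0.088]), 'joint_velocities': array([-0.   , -0.   ,  0.001,  0.001, -0.001, -0.001,  0.   ]), 'tau': array([ -0.001, -62.545,   0.049, -39.159,   0.016,   0.01 ,  -0.   ]), 'position': array([0.216, 0.586, 0.404]), 'ee_rot': array([ 0.176,  0.984, -0.001, -0.   ]), 'ft_force': array([ 0.075, -0.361, -0.413]), 'torque': array([-0.024, -0.003,  0.002]), 'grasp_force': np.float64(0.0), 'grip_width': np.float64(0.999)}
[[-0.9381  0.3464 -0.0005  0.2165]
 [ 0.3464  0.9381 -0.0014  0.5862]
 [-0.0001 -0.0015 -1.      0.4039]
 [ 0.      0.      0.      1.    ]]
scene [ 0.9675 -0.0371  0.6582]
board []
turntable_top [(array([ 0.5988, -0.2088, -0.0022]), 0.49)]
tin [(array([0.5389, 0.1026, 0.0332]), 0.87)]
tin_label []
tin_lid [(array([0.5377, 0.1042, 0.1241]), 0.6)]
pot [(array([ 0.4572, -0.3354, -0.0012]), 0.61)]
tape [(array([ 0.6013, -0.2122,  0.0009]), 0.59)]
ornament [(array([ 0.4677, -0.2005, -0.0017]), 0.68)]
carton [(array([ 0.5942, -0.347 , -0.0009]), 0.67)]
top [ 0.4609 -0.0533  0.9506]
board []
turntable_top []
tin []
tin_label []
tin_lid [(array([0.5418, 0.1065, 0.1203]), 0.97)]
pot [(array([ 0.4627, -0.3257, -0.0026]), 0.84)]
tape [(array([ 0.5985, -0.2116, -0.0062]), 0.8)]
ornament [(array([ 0.4704, -0.1998,  0.0005]), 0.61), (array([ 0.5918, -0.3468, -0.0029]), 0.33)]
carton [(array([ 0.5962, -0.347 , -0.0027]), 0.72), (array([ 0.4577, -0.329 , -0.0035]), 0.38)]
```

View pics/scene1.png

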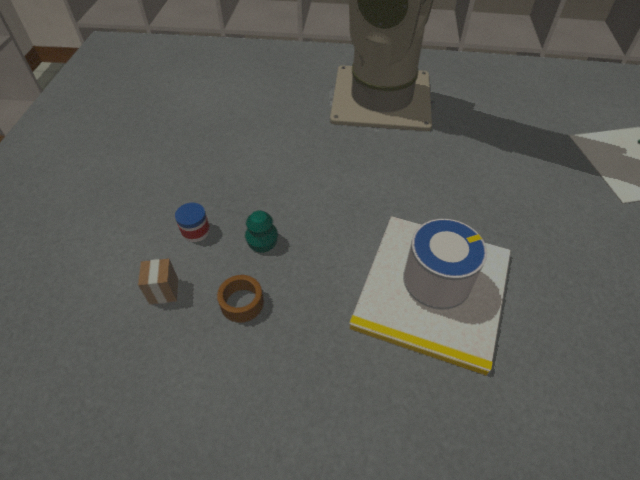

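View pics/top1.png

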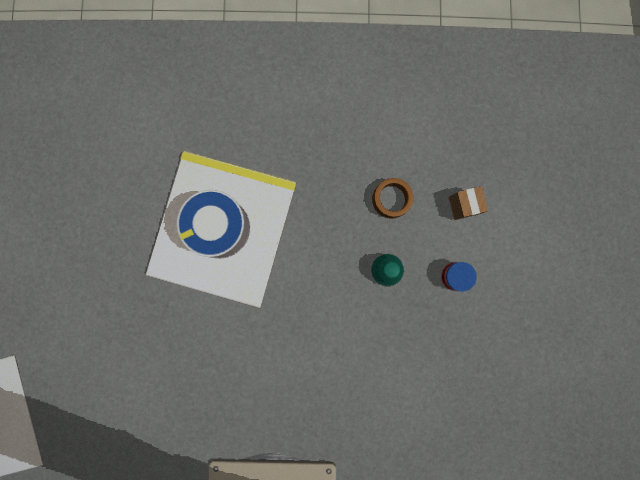

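The scene view shows the tin at about (445,262) with its lid stripe at (474,240), and the board's yellow strip at the bottom from (355,322) to (490,362). In the top view the tin is at (210,223), the stripe at (186,235), and the pot (460,277), ornament (388,270), tape (393,198) and carton (469,203) form the square.

```bash
cat >> h.py <<'E'
def yellow(p):
    h=cv2.cvtColor(p["color"],cv2.COLOR_RGB2HSV)
    return cv2.inRange(h,(22,140,90),(35,255,255))
def measure():
    p,C=shot("top"); m=yellow(p)
    n,L,S,G=cv2.connectedComponentsWithStats(m)
    out={}
    for i in range(1,n):
        if S[i,4]<15: continue
        ys,xs=np.where(L==i)
        if S[i,4]>400:
            q=ray(p,C,np.c_[xs,ys],.018)[:,:2]; c=q.mean(0); v=np.linalg.svd(q-c,full_matrices=False)[2][0]
            nrm=np.array([v[1],-v[0]]); nrm*=np.sign(nrm[0]); out["yaw"]=np.arctan2(nrm[1],nrm[0]); out["board"]=c-nrm*.115; out["strip_w"]=np.ptp((q-c)@nrm)
        elif abs(xs.mean()-211)<45 and abs(ys.mean()-223)<45:
            out.setdefault("stripe",[]).append((ray(p,C,np.c_[xs,ys],.121)[:,:2].mean(0),S[i,4]))
    h=cv2.cvtColor(p["color"],cv2.COLOR_RGB2HSV); b=cv2.inRange(h,(100,120,50),(125,255,255))
    n,L,S,G=cv2.connectedComponentsWithStats(b)
    for i in range(1,n):
        if S[i,4]>300:
            ct=cv2.findContours((L==i).astype(np.uint8),cv2.RETR_EXTERNAL,cv2.CHAIN_APPROX_NONE)[0][0]
            hull=cv2.convexHull(ct)[:,0]; tin=S[i,2]>50
            q=ray(p,C,hull,.121 if tin else .05)[:,:2].astype(np.float32)
            (c,r)=cv2.minEnclosingCircle(q); e=cv2.fitEllipse(q); out["tin" if tin else "pot"]=(np.array(e[0]),np.array(e[1]),r)
    if "stripe" in out and "tin" in out:
        s=max(out["stripe"],key=lambda a:a[1])[0]-out["tin"][0]; out["label"]=np.arctan2(s[1],s[0]); out["turn_deg"]=np.degrees((out["yaw"]-out["label"]+np.pi)%(2*np.pi)-np.pi)
    return out,p,C
E
python3 - <<'E'
from h import *
np.set_printoptions(precision=4,suppress=True)
o,p,C=measure()
for k,v in o.items(): print(k,v)
# board outline
m=(p["color"].min(2)>150).astype(np.uint8)|(yellow(p)>0)
m=np.ascontiguousarray(m[120:330,120:320]).astype(np.uint8)
ct=cv2.findContours(m,cv2.RETR_EXTERNAL,cv2.CHAIN_APPROX_NONE)[0]; ct=max(ct,key=cv2.contourArea)
q=ray(p,C,cv2.convexHull(ct)[:,0]+[120,120],.018)[:,:2].astype(np.float32)
print(cv2.minAreaRect(q))
E
```

```text
yaw -0.254574692462076
board [0.5356 0.1066]
strip_w 0.012802768035382025
stripe [(array([0.5198, 0.1433]), np.int32(61))]
tin (array([0.5394, 0.105 ]), array([0.1016, 0.102 ]), 0.051262035965919495)
pot (array([ 0.459 , -0.3289]), array([0.0515, 0.0534]), 0.026860825717449188)
label 2.043623547727704
turn_deg -131.67705964726744
((0.539084792137146, 0.10498151183128357), (0.2190798968076706, 0.23818470537662506), 75.24427795410156)
```

```bash
cat >> h.py <<'E'
def rel(P):  # world point(s) for TCP -> tool shift
    t=T(); return np.round((np.atleast_2d(P)-t[:3,3])@t[:3,:3],4)
E
python3 - <<'E'
from h import *
print(manip.tip_extent, rel([.5175,.0678,.325]))
E
```

```text
0.1734 [[-0.462  -0.3821  0.0797]]
```

Emit:
move_arm(plan=[0, 0, 0, -0.462, -0.382, 0.05, 0, 0, 0, 0, -0.462, -0.382, 0.05, 0, 0, 0, 0, -0.462, -0.382, 0.05, 0, 0, 0, 0, -0.462, -0.382, 0.05, 0, 0, 0, 0, -0.462, -0.382, 0.05, 0, 0, 0, 0, -0.462, -0.382, 0.05, 0, 0, 0, 0, -0.462, -0.382, 0.05, 0, 0, 0, 0, -0.462, -0.382, 0.05, 0, 0, 0, 0, -0.462, -0.382, 0.05, 0, 0, 0, 0, -0.462, -0.382, 0.08, 0, 0, 0, 0, -0.462, -0.382, 0.08, 0, 0, 0, 0, -0.462, -0.382, 0.08, 0])

```text
clock: 2.55
position: [0.5175, 0.0685, 0.3249]
ee_rot: [0.176, 0.984, 0.0, -0.0]
ft_force: [-0.2, 0.3, 0.5]
grip_width: -0.0
grasp_force: 0.0
```

Emit:
move_arm(plan=[0, 0, 0, 0, 0, 0.02, 0, 0, 0, 0, 0, 0, 0.027, 0, 0, 0, 0, 0, 0, 0.028, 0, 0, 0, 0, 0, 0, 0.029, 0, 0, 0, 0, 0, 0, 0.029, 0])

```text
clock: 3.18
position: [0.5177, 0.068, 0.2962]
ee_rot: [0.176, 0.984, 0.0, 0.0]
ft_force: [0.2, 0.0, 0.3]
grip_width: -0.005
grasp_force: 0.0
```

Emit:
move_arm(plan=[0, 0, 0, 0, 0, 0.001, 0, 0, 0, 0, 0, 0, 0.001, 0])

```text
clock: 3.42
position: [0.5176, 0.0679, 0.2947]
ee_rot: [0.176, 0.984, 0.0, -0.0]
ft_force: [0.1, -0.3, -0.2]
grip_width: -0.001
grasp_force: 0.0
```

Emit:
move_arm(plan=[0, 0, 0, 0, 0, 0.001, 0, 0, 0, 0, 0, 0, 0.001, 0])

```text
clock: 3.68
position: [0.5179, 0.0676, 0.2945]
ee_rot: [0.176, 0.984, 0.0, 0.001]
ft_force: [-2.1, -1.2, 6.3]
grip_width: 0.001
grasp_force: 3.4
```

```bash
cat >> h.py <<'E'
def arc(a0,a1,n,r=.043):
    a=np.radians(np.linspace(a0,a1,n+1)); P=r*np.c_[np.cos(a),np.sin(a),0*a]; return np.round((P-P[0])[1:]@T()[:3,:3],4)
E
python3 -c "
from h import *
print(arc(240,180,10)); print(arc(180,110,11))"
```

```text
[[ 0.0044  0.001  -0.    ]
 [ 0.0087  0.0024 -0.    ]
 [ 0.0127  0.0043 -0.    ]
 [ 0.0166  0.0066 -0.    ]
 [ 0.0202  0.0093 -0.    ]
 [ 0.0235  0.0124 -0.    ]
 [ 0.0265  0.0157 -0.    ]
 [ 0.0291  0.0194 -0.    ]
 [ 0.0313  0.0233 -0.    ]
 [ 0.0331  0.0275 -0.    ]]
[[ 0.0014  0.0046  0.    ]
 [ 0.0023  0.0093  0.    ]
 [ 0.0027  0.014   0.    ]
 [ 0.0025  0.0188  0.    ]
 [ 0.0018  0.0235  0.    ]
 [ 0.0006  0.0281  0.    ]
 [-0.0011  0.0326  0.    ]
 [-0.0033  0.0368  0.    ]
 [-0.006   0.0408  0.    ]
 [-0.0091  0.0444  0.    ]
 [-0.0125  0.0477  0.    ]]
```

Emit:
move_arm(plan=[0, 0, 0, 0.0044, 0.001, 0, 0, 0, 0, 0, 0.0087, 0.0024, 0, 0, 0, 0, 0, 0.0127, 0.0043, 0, 0, 0, 0, 0, 0.0166, 0.0066, 0, 0, 0, 0, 0, 0.0202, 0.0093, 0, 0, 0, 0, 0, 0.0235, 0.0124, 0, 0, 0, 0, 0, 0.0265, 0.0157, 0, 0, 0, 0, 0, 0.0291, 0.0194, 0, 0, 0, 0, 0, 0.0313, 0.0233, 0, 0, 0, 0, 0, 0.0331, 0.0275, 0, 0])

```text
clock: 4.92
position: [0.4965, 0.1052, 0.2945]
ee_rot: [0.176, 0.984, 0.0, 0.001]
ft_force: [0.8, -1.8, 4.9]
grip_width: -0.001
grasp_force: 2.7
```

```bash
python3 -c "
from h import *
o,p,C=measure(); save(p,'t2.png')
for k,v in o.items(): print(k,v)
q,C=shot('scene'); save(q,'s2.png')
print(manip.get_obs()['ft_force'])
import cv2
cv2.imwrite('pics/m2.png',np.hstack([cv2.resize(p['color'][130:330,110:310,::-1],(400,400)),cv2.resize(q['color'][180:380,330:530,::-1],(400,400))]))
"
```

```text
yaw -0.2543432384974256
board [0.53567996 0.1065824 ]
strip_w 0.012814888574424288
pot (array([ 0.45898712, -0.32889515]), array([0.05133182, 0.05365749]), 0.026952017098665237)
[-0.16495722  0.06114089  5.5686468 ]
```

View pics/m2.png

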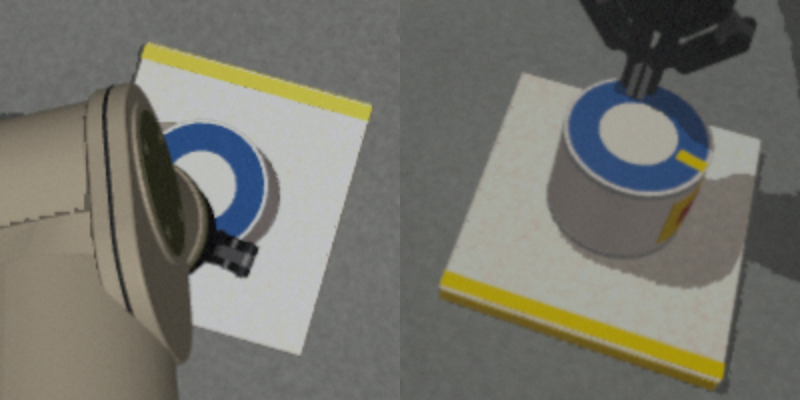

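The tin turns with the finger: the lid stripe is now at (690,160) in the right-hand crop (scene view), so it has turned clockwise with no visible slip. I'll continue the stroke.

Emit:
move_arm(plan=[0, 0, 0, 0.0014, 0.0046, 0, 0, 0, 0, 0, 0.0023, 0.0093, 0, 0, 0, 0, 0, 0.0027, 0.014, 0, 0, 0, 0, 0, 0.0025, 0.0188, 0, 0, 0, 0, 0, 0.0018, 0.0235, 0, 0, 0, 0, 0, 0.0006, 0.0281, 0, 0, 0, 0, 0, -0.0011, 0.0326, 0, 0, 0, 0, 0, -0.0033, 0.0368, 0, 0, 0, 0, 0, -0.006, 0.0408, 0, 0, 0, 0, 0, -0.0091, 0.0444, 0, 0, 0, 0, 0, -0.0091, 0.0444, 0, 0])

```text
clock: 6.4
position: [0.5206, 0.1439, 0.2945]
ee_rot: [0.176, 0.984, 0.001, 0.001]
ft_force: [0.1, -0.6, 4.8]
grip_width: -0.005
grasp_force: 2.5
```

```bash
cat >> h.py <<'E'
def smeasure():
    p,C=shot("scene"); n,L,S,G=cv2.connectedComponentsWithStats(yellow(p)); out={}
    i=1+np.argmax(S[1:,4]); ys,xs=np.where(L==i)
    h=cv2.cvtColor(p["color"],cv2.COLOR_RGB2HSV); b=cv2.inRange(h,(100,120,50),(125,255,255))
    b[:,:330]=0; n2,L2,S2,_=cv2.connectedComponentsWithStats(b); k=1+np.argmax(S2[1:,4])
    ct=np.vstack(cv2.findContours((L2==k).astype(np.uint8),cv2.RETR_EXTERNAL,cv2.CHAIN_APPROX_NONE)[0])
    q=ray(p,C,cv2.convexHull(ct)[:,0],.121)[:,:2].astype(np.float32); out["tin"]=cv2.fitEllipse(q)
    out["st"]=[]
    for j in range(1,n):
        if j!=i and S[j,4]>10 and abs(G[j,0]-445)<60 and 200<G[j,1]<320:
            c=ray(p,C,[G[j]],.121)[0,:2]; s=c-np.array(out["tin"][0]); out["st"].append((G[j].round(1),S[j,4],round(np.hypot(*s),4),np.degrees(np.arctan2(s[1],s[0]))))
    return out,p,C
E
python3 -c "
from h import *
o,q,C=smeasure(); print(o)
"
```

```text
{'tin': ((0.5384131073951721, 0.10280703008174896), (0.09939993917942047, 0.10066301375627518), 126.08807373046875), 'st': [(array([451.2, 269.9]), np.int32(81), np.float64(0.0425), np.float64(2.5798272623807565)), (array([443.2, 291.7]), np.int32(488), np.float64(0.0812), np.float64(-7.94660219210491))]}
```

```bash
python3 -c "
from h import *
print(arc(116.4,100,4)); print(T()[:3,3])"
```

```text
[[-0.0022  0.0022  0.    ]
 [-0.0045  0.0042  0.    ]
 [-0.007   0.006   0.    ]
 [-0.0096  0.0076  0.    ]]
[0.52054864 0.14384084 0.29448515]
```

Emit:
move_arm(plan=[0, 0, 0, -0.0022, 0.0022, 0, 0, 0, 0, 0, -0.0045, 0.0042, 0, 0, 0, 0, 0, -0.007, 0.006, 0, 0, 0, 0, 0, -0.0096, 0.0076, 0, 0, 0, 0, 0, -0.0096, 0.0076, 0, 0, 0, 0, 0, -0.0096, 0.0076, -0.004, 0, 0, 0, 0, -0.0096, 0.0076, -0.03, 0, 0, 0, 0, -0.0096, 0.0076, -0.08, 0, 0, 0, 0, 0.05, -0.06, -0.08, 0, 0, 0, 0, 0.09, -0.11, -0.08, 0, 0, 0, 0, 0.13, -0.15, -0.08, 0, 0, 0, 0, 0.13, -0.15, -0.08, 0])

```text
clock: 7.95
position: [0.3437, 0.0466, 0.3735]
ee_rot: [0.176, 0.984, 0.001, -0.0]
ft_force: [-0.3, 0.6, 0.1]
grip_width: 0.004
grasp_force: 0.0
```

```bash
python3 -c "
from h import *
print(T()[:3,3])
o,q,C=smeasure(); print(o)
o,p,C=measure()
for k,v in o.items(): print(k,v)
cv2.imwrite('pics/m3.png',np.hstack([cv2.resize(p['color'][130:330,110:310,::-1],(400,400)),cv2.resize(q['color'][180:380,330:530,::-1],(400,400))]))
"
```

```text
[0.34365135 0.04661222 0.37347954]
{'tin': ((0.5382729768753052, 0.10293549299240112), (0.0999893769621849, 0.10054407268762589), 147.1993865966797), 'st': [(array([443.5, 268.9]), np.int32(78), np.float64(0.043), np.float64(-12.326865720242541)), (array([436.3, 290.1]), np.int32(508), np.float64(0.0817), np.float64(-14.768488823921938))]}
yaw -0.2546440236007813
board [0.53567876 0.10674883]
strip_w 0.013405804112142393
stripe [(array([0.5816618 , 0.09500512]), np.int32(61))]
tin (array([0.53973609, 0.10433859]), array([0.10154042, 0.10191557]), 0.05113069713115692)
pot (array([ 0.45897746, -0.32882616]), array([0.05113552, 0.05381157]), 0.026952017098665237)
label -0.21904746905024536
turn_deg -2.039532340952925
```

View pics/m3.png

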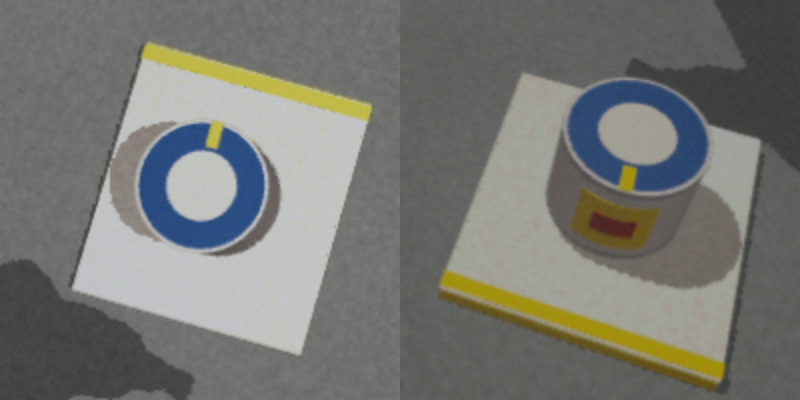

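The left crop (top view) shows the lid stripe at (214,135), nearly square to the strip that runs from (145,50) to (370,110). The label faces front in the right crop at (612,220). The remaining error is about -2°, so I'll refine it with the wrist camera from closer up.

```bash
python3 -c "
from h import *
np.set_printoptions(precision=3,suppress=True)
p,C=shot('wrist'); print(np.array(p['mount'])); print(p['fx'],p['cx'],p['cy']); print(C)
c=ray(p,C,[[320,240]],0.12); print(c, 'cam->', rel([.56,.10,.42]))
"
```

```text
[[-0.001 -0.959 -0.283  0.071]
 [ 1.    -0.001 -0.001 -0.001]
 [ 0.    -0.283  0.959  0.03 ]
 [ 0.     0.     0.     1.   ]]
369.0265307634586 317.4832118321108 238.99993049638712
[[ 0.349  0.899  0.266  0.278]
 [ 0.937 -0.335 -0.097  0.071]
 [ 0.002  0.283 -0.959  0.344]
 [ 0.     0.     0.     1.   ]]
[[0.341 0.05  0.12 ]] cam-> [[-0.183  0.124 -0.046]]
```

Emit:
move_arm(plan=[0, 0, 0, -0.06, 0.04, -0.076, 0, 0, 0, 0, -0.12, 0.08, -0.076, 0, 0, 0, 0, -0.183, 0.124, -0.076, 0, 0, 0, 0, -0.183, 0.124, -0.076, 0, 0, 0, 0, -0.183, 0.124, -0.076, 0, 0, 0, 0, -0.183, 0.124, -0.076, 0])

```text
clock: 8.85
position: [0.5611, 0.1012, 0.4488]
ee_rot: [0.176, 0.984, -0.001, -0.0]
ft_force: [-0.9, -0.7, 0.1]
grip_width: 0.001
grasp_force: 0.0
```

```bash
cat >> h.py <<'E'
def wmeasure():
    p,C=shot("wrist"); n,L,S,G=cv2.connectedComponentsWithStats(yellow(p)); out={}
    h=cv2.cvtColor(p["color"],cv2.COLOR_RGB2HSV); b=cv2.inRange(h,(100,120,50),(125,255,255))
    n2,L2,S2,_=cv2.connectedComponentsWithStats(b); k=1+np.argmax(S2[1:,4])
    ct=np.vstack(cv2.findContours((L2==k).astype(np.uint8),cv2.RETR_EXTERNAL,cv2.CHAIN_APPROX_NONE)[0])
    q=ray(p,C,cv2.convexHull(ct)[:,0],.121)[:,:2].astype(np.float32); out["tin"]=cv2.fitEllipse(q); t=np.array(out["tin"][0])
    for j in range(1,n):
        if S[j,4]<60: continue
        ys,xs=np.where(L==j); P=ray(p,C,np.c_[xs,ys],.121)[:,:2]; c=P.mean(0)
        out[f"y{j}"]=(G[j].round(0),S[j,4],"r",round(np.hypot(*(c-t)),4),"ang",round(np.degrees(np.arctan2(*(c-t)[::-1])),2))
        if S[j,2:4].max()>150:
            P=ray(p,C,np.c_[xs,ys],.018)[:,:2]; c=P.mean(0); v=np.linalg.svd(P-c,full_matrices=False)[2][0]; v*=-np.sign(v[1]); out[f"s{j}"]=("strip yaw",np.degrees(np.arctan2(v[1],v[0]))+90)
    return out,p,C
E
python3 -c "
from h import *
o,p,C=wmeasure(); save(p,'w1.png')
for k,v in o.items(): print(k,v)"
```

```text
tin ((0.5397955179214478, 0.10262589156627655), (0.10285358875989914, 0.10293462872505188), 158.38941955566406)
y1 (array([319., 245.]), np.int32(273), 'r', np.float64(0.0431), 'ang', np.float64(-12.53))
y2 (array([324., 275.]), np.int32(1990), 'r', np.float64(0.0699), 'ang', np.float64(-11.9))
s2 ('strip yaw', np.float64(-14.759108183430186))
```

View pics/w1.png

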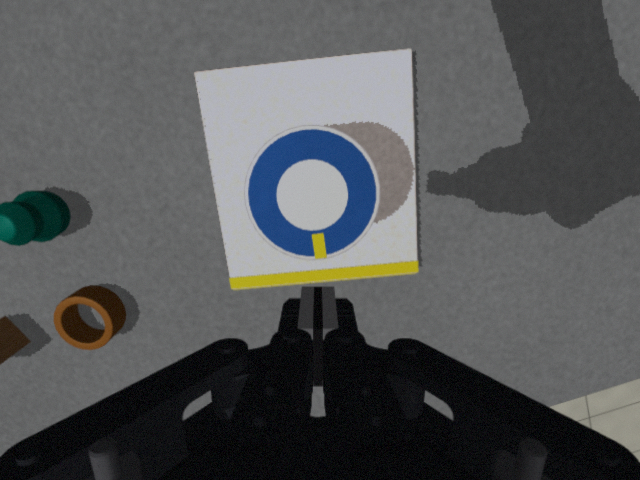

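Seen from close up, the stripe is at (319,245), an angle of -12.5°, while the strip gives a board yaw of -14.8°. That leaves about -2.2° to go, so I'll make a short corrective stroke on the robot's side of the rim.

```bash
python3 -c "
from h import *
print(rel([[.4967,.1035,.32],[.4967,.1035,.2952],[.4967,.1060,.2952]]))"
```

```text
[[ 0.0608 -0.0196  0.1295]
 [ 0.0608 -0.0196  0.1543]
 [ 0.0616 -0.0172  0.1543]]
```

Emit:
move_arm(plan=[0, 0, 0, 0.061, -0.02, 0.04, 0, 0, 0, 0, 0.061, -0.02, 0.09, 0, 0, 0, 0, 0.061, -0.02, 0.13, 0, 0, 0, 0, 0.061, -0.02, 0.15, 0, 0, 0, 0, 0.061, -0.02, 0.153, 0, 0, 0, 0, 0.061, -0.02, 0.154, 0, 0, 0, 0, 0.061, -0.02, 0.154, 0])

```text
clock: 9.78
position: [0.4968, 0.1033, 0.2969]
ee_rot: [0.176, 0.984, 0.001, 0.001]
ft_force: [-0.5, -0.6, -0.5]
grip_width: 0.001
grasp_force: 0.0
```

Emit:
move_arm(plan=[0, 0, 0, 0, 0, 0.001, 0, 0, 0, 0, 0, 0, 0.001, 0])

```text
clock: 10.02
position: [0.4966, 0.1033, 0.2949]
ee_rot: [0.176, 0.984, 0.0, 0.0]
ft_force: [-0.9, -0.1, -0.2]
grip_width: 0.001
grasp_force: 0.0
```

Emit:
move_arm(plan=[0, 0, 0, 0, 0, 0.001, 0, 0, 0, 0, 0, 0, 0.001, 0, 0, 0, 0, 0.0004, 0.0012, 0.001, 0, 0, 0, 0, 0.0008, 0.0023, 0.001, 0, 0, 0, 0, 0.0008, 0.0023, 0.001, 0])

```text
clock: 10.65
position: [0.4969, 0.1058, 0.2945]
ee_rot: [0.176, 0.984, 0.0, 0.0]
ft_force: [-1.9, -0.7, 8.5]
grip_width: -0.003
grasp_force: 3.7
```

Emit:
move_arm(plan=[0, 0, 0, 0, 0, -0.004, 0, 0, 0, 0, 0, 0, -0.03, 0, 0, 0, 0, -0.03, 0.01, -0.08, 0, 0, 0, 0, -0.061, 0.02, -0.13, 0, 0, 0, 0, -0.061, 0.02, -0.155, 0, 0, 0, 0, -0.061, 0.02, -0.155, 0, 0, 0, 0, -0.061, 0.02, -0.155, 0])

```text
clock: 11.52
position: [0.5604, 0.1034, 0.4477]
ee_rot: [0.176, 0.984, -0.0, -0.001]
ft_force: [-0.6, 0.1, -0.5]
grip_width: -0.002
grasp_force: 0.0
```

```bash
python3 -c "
from h import *
o,p,C=wmeasure(); save(p,'w2.png')
for k,v in o.items(): print(k,v)
print(manip.get_obs()['joint_pos'])
a=manip.tip_of(p,'tin_lid'); print([(w(C,x['position']),x['conf']) for x in a])"
```

```text
tin ((0.5398052930831909, 0.10262028872966766), (0.10290040820837021, 0.10299409925937653), 178.3221893310547)
y1 (array([313., 248.]), np.int32(272), 'r', np.float64(0.043), 'ang', np.float64(-15.83))
y2 (array([323., 276.]), np.int32(1994), 'r', np.float64(0.0696), 'ang', np.float64(-11.0))
s2 ('strip yaw', np.float64(-14.770515807250874))
[-0.65479743  0.19341181  0.45678453  1.56813204 -0.08608694  1.40196442
  1.02645153]
[(array([0.53766393, 0.10468931, 0.12342718]), 0.97)]
```

```bash
python3 -c "
from h import *
print(rel([[.459,-.329,.35]]))"
```

```text
[[-0.0548 -0.4407  0.0979]]
```

Emit:
move_arm(plan=[0, 0, 0.17, -0.055, -0.44, 0.05, 0.0854, 0, 0, 0.34, -0.055, -0.44, 0.05, 0.0854, 0, 0, 0.52, -0.055, -0.44, 0.05, 0.0854, 0, 0, 0.52, -0.055, -0.44, 0.05, 0.0854, 0, 0, 0.52, -0.055, -0.44, 0.05, 0.0854, 0, 0, 0.52, -0.055, -0.44, 0.05, 0.0854, 0, 0, 0.52, -0.055, -0.44, 0.098, 0.0854, 0, 0, 0.52, -0.055, -0.44, 0.098, 0.0854, 0, 0, 0.52, -0.055, -0.44, 0.098, 0.0854, 0, 0, 0.52, -0.055, -0.44, 0.098, 0.0854, 0, 0, 0.52, -0.055, -0.44, 0.098, 0.0854])

```text
clock: 13.0
position: [0.4606, -0.3274, 0.3513]
ee_rot: [0.422, 0.907, 0.0, 0.0]
ft_force: [-1.0, -0.4, 0.2]
grip_width: 1.003
grasp_force: 0.0
```

```bash
python3 -c "
from h import *
np.set_printoptions(precision=4,suppress=True)
p,C=shot('wrist'); save(p,'w3.png'); print(manip.get_obs()['joint_pos'])
print([(w(C,x['position']),round(x['conf'],2)) for x in manip.tip_of(p,'pot')])
h=cv2.cvtColor(p['color'],cv2.COLOR_RGB2HSV); b=cv2.inRange(h,(100,120,50),(125,255,255))
n,L,S,G=cv2.connectedComponentsWithStats(b); k=1+np.argmax(S[1:,4]); print(S[k])
ct=cv2.findContours((L==k).astype(np.uint8),cv2.RETR_EXTERNAL,cv2.CHAIN_APPROX_NONE)[0][0][:,0]
print(cv2.fitEllipse(ray(p,C,ct,.05)[:,:2].astype(np.float32)))
t=T(); print(t); print(rel([.459,-.329,.18]))
o,q,C=measure(); print(o)"
```

```text
[-0.1323  0.292   0.7999  1.7305 -0.2233  1.2121  1.4242]
[(array([ 0.4632, -0.3286,  0.    ]), 0.6)]
[ 278  195   69   69 3688]
((0.4591417908668518, -0.3314642906188965), (0.05176898092031479, 0.052845872938632965), 34.98489761352539)
[[-0.6432  0.7657  0.0011  0.4604]
 [ 0.7657  0.6432  0.0002 -0.3277]
 [-0.0006  0.001  -1.      0.3512]
 [ 0.      0.      0.      1.    ]]
[[-0.     -0.0021  0.1712]]
{'yaw': np.float64(-0.25432551072123094), 'board': array([0.5356, 0.1065]), 'strip_w': np.float64(0.012815816895762597), 'stripe': [(array([0.581 , 0.0927]), np.int32(62))], 'tin': (array([0.5397, 0.1043]), array([0.1016, 0.1017]), 0.051149509847164154), 'pot': (array([ 0.459, -0.329]), array([0.0514, 0.0535]), 0.026860825717449188), 'label': np.float64(-0.2721544922351346), 'turn_deg': np.float64(1.021525393763445)}
```

View pics/w3.png

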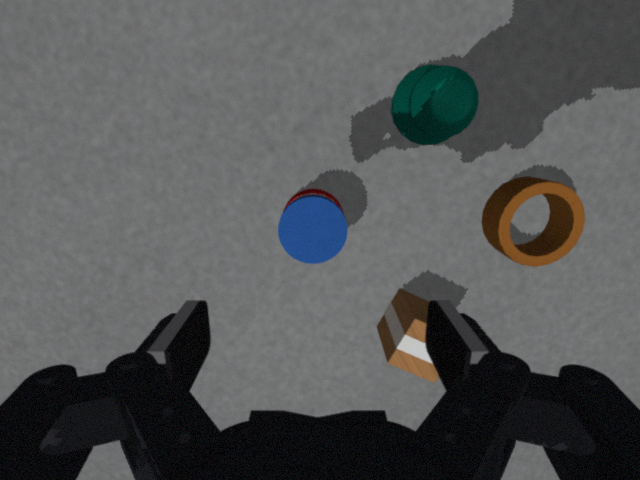

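Looking down, the pot's cap is at (313,228) between the fingers, which are clear of the carton at (415,335) and the ornament at (433,103). I'll go down and grip.

Emit:
move_arm(plan=[0, 0, 0, 0, -0.003, 0.05, 0.0854, 0, 0, 0, 0, -0.003, 0.1, 0.0854, 0, 0, 0, 0, -0.003, 0.14, 0.0854, 0, 0, 0, 0, -0.003, 0.165, 0.0854, 0, 0, 0, 0, -0.003, 0.171, 0.0854, 0, 0, 0, 0, -0.003, 0.171, 0.0854, 0, 0, 0, 0, -0.003, 0.171, 0.04, 0, 0, 0, 0, -0.003, 0.171, 0.04, 0, 0, 0, 0, -0.003, 0.171, 0.04, 0, 0, 0, 0, -0.003, 0.171, 0.04, 0, 0, 0, 0, -0.003, 0.171, 0.04, 0, 0, 0, 0, -0.003, 0.171, 0.04], squeeze=22)

```text
clock: 14.65
position: [0.458, -0.3305, 0.1807]
ee_rot: [0.423, 0.906, 0.0, 0.001]
ft_force: [-1.0, 0.4, 6.7]
grip_width: 0.604
grasp_force: 22.0
```

Emit:
move_arm(plan=[0, 0, 0, 0, 0, -0.01, 0.04, 0, 0, 0, 0, 0, -0.05, 0.04, 0, 0, 0, 0, 0, -0.1, 0.04, 0, 0, 0, 0, 0, -0.15, 0.04, 0, 0, 0, 0, 0, -0.19, 0.04, 0, 0, 0, 0, 0, -0.19, 0.04, 0, 0, 0, 0, 0, -0.19, 0.04])

```text
clock: 15.52
position: [0.4573, -0.3301, 0.3691]
ee_rot: [0.423, 0.906, 0.0, -0.0]
ft_force: [0.5, 0.3, -0.8]
grip_width: 0.602
grasp_force: 23.7
```

```bash
python3 -c "
from h import *
np.set_printoptions(precision=4,suppress=True)
o=manip.get_obs();print(T()[:3,3],o['grip_width'],o['grasp_force'],o['ft_force'])
print(rel([.5397,.1035,.372]))
p,C=shot('wrist'); save(p,'w4.png')
h=cv2.cvtColor(p['color'],cv2.COLOR_RGB2HSV); b=cv2.inRange(h,(100,120,50),(125,255,255))
n,L,S,G=cv2.connectedComponentsWithStats(b); k=1+np.argmax(S[1:,4]); print(S[k],G[k])
ct=cv2.findContours((L==k).astype(np.uint8),cv2.RETR_EXTERNAL,cv2.CHAIN_APPROX_NONE)[0][0]
c=ray(p,C,cv2.convexHull(ct)[:,0],T()[2,3]-.1807+.05); e=cv2.fitEllipse(c[:,:2].astype(np.float32)); print(e, rel([*e[0],.2]))
q,C=shot('scene'); print([(w(C,x['position']),round(x['conf'],2)) for x in manip.tip_of(q,'pot')])
"
```

```text
[ 0.4573 -0.3301  0.3691] 0.6019556032409606 23.684219419956207 [ 0.5308  0.2923 -0.7921]
[[ 0.2796  0.3416 -0.0026]]
[  234   281   168   137 18284] [317.5276 352.4445]
((0.4565064311027527, -0.32959607243537903), (0.053284045308828354, 0.05385435372591019), 111.47679901123047) [[ 0.0005 -0.0002  0.1686]]
[(array([ 0.4555, -0.3379,  0.1871]), 0.93)]
```

View pics/w4.png

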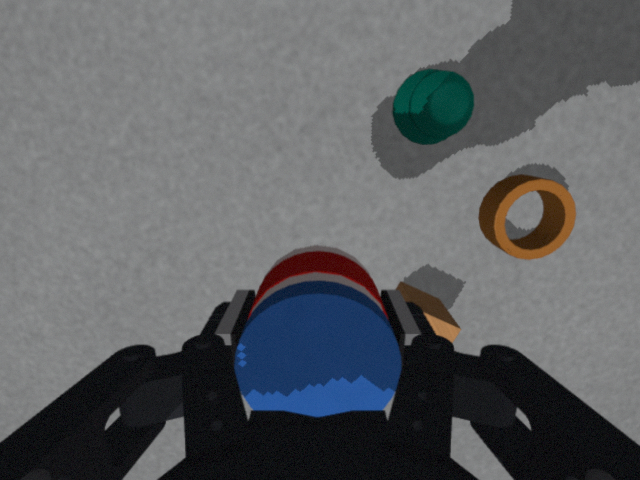

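The pot is held upright and centred, its cap around (318,350) between the pads. Next I'll carry it over the tin.

Emit:
move_arm(plan=[0, 0, 0, 0.02, 0.025, -0.003, 0.04, 0, 0, 0, 0.05, 0.06, -0.003, 0.04, 0, 0, 0, 0.08, 0.1, -0.003, 0.04, 0, 0, 0, 0.115, 0.14, -0.003, 0.04, 0, 0, 0, 0.15, 0.183, -0.003, 0.04, 0, 0, 0, 0.185, 0.226, -0.003, 0.04, 0, 0, 0, 0.215, 0.263, -0.003, 0.04, 0, 0, 0, 0.245, 0.3, -0.003, 0.04, 0, 0, 0, 0.265, 0.324, -0.003, 0.04, 0, 0, 0, 0.28, 0.3415, -0.003, 0.04, 0, 0, 0, 0.28, 0.3415, -0.003, 0.04, 0, 0, 0, 0.28, 0.3415, -0.003, 0.04])

```text
clock: 17.18
position: [0.5397, 0.1021, 0.3725]
ee_rot: [0.424, 0.906, -0.0, -0.0]
ft_force: [-0.6, -0.6, -1.7]
grip_width: 0.599
grasp_force: 23.7
```

```bash
python3 -c "
from h import *
np.set_printoptions(precision=4,suppress=True)
o=manip.get_obs();print(T()[:3,3],o['grip_width'],o['grasp_force'],o['ft_force'])
print(rel([.5397,.1035,.3027]))
p,C=shot('wrist')
h=cv2.cvtColor(p['color'],cv2.COLOR_RGB2HSV)
print([(w(C,x['position']),round(x['conf'],2)) for x in manip.tip_of(p,'tin_lid')+manip.tip_of(p,'tin')])
"
```

```text
[0.5397 0.1021 0.3725] 0.599030259558803 23.68559181690216 [-0.5862 -0.6345 -1.6944]
[[0.0011 0.0009 0.0698]]
[(array([0.5389, 0.1036, 0.123 ]), 0.75), (array([0.5388, 0.0983, 0.0283]), 0.89)]
```

Emit:
move_arm(plan=[0, 0, 0, 0.001, 0.001, 0.03, 0.04, 0, 0, 0, 0.001, 0.001, 0.055, 0.04, 0, 0, 0, 0.001, 0.001, 0.065, 0.04, 0, 0, 0, 0.001, 0.001, 0.067, 0.04, 0, 0, 0, 0.001, 0.001, 0.068, 0.04, 0, 0, 0, 0.001, 0.001, 0.068, 0.04])

```text
clock: 18.08
position: [0.54, 0.105, 0.3054]
ee_rot: [0.423, 0.906, 0.0, 0.0]
ft_force: [0.2, -0.2, -1.6]
grip_width: 0.603
grasp_force: 23.7
```

Emit:
move_arm(plan=[0, 0, 0, 0, 0, 0.0005, 0.04, 0, 0, 0, 0, 0, 0.001, 0.04, 0, 0, 0, 0, 0, 0.001, 0.04])

```text
clock: 18.45
position: [0.5398, 0.105, 0.3037]
ee_rot: [0.423, 0.906, 0.0, -0.0]
ft_force: [0.5, -0.6, -2.9]
grip_width: 0.602
grasp_force: 23.7
```

Emit:
move_arm(plan=[0, 0, 0, 0, 0, 0.0005, 0.04, 0, 0, 0, 0, 0, 0.001, 0.04, 0, 0, 0, 0, 0, 0.001, 0.04])

```text
clock: 18.82
position: [0.5398, 0.105, 0.3026]
ee_rot: [0.423, 0.906, 0.0, -0.0]
ft_force: [0.2, -0.5, -0.8]
grip_width: 0.604
grasp_force: 23.7
```

Emit:
move_arm(plan=[0, 0, 0, 0, 0, 0.0005, 0.04, 0, 0, 0, 0, 0, 0.0007, 0.04, 0, 0, 0, 0, 0, 0.0007, 0.04])

```text
clock: 19.2
position: [0.5398, 0.1049, 0.302]
ee_rot: [0.423, 0.906, 0.0, -0.0]
ft_force: [0.1, -0.1, -0.5]
grip_width: 0.602
grasp_force: 23.7
```

Emit:
move_arm(plan=[0, 0, 0, 0, 0, 0.0005, 0.04, 0, 0, 0, 0, 0, 0.0005, 0.04])

```text
clock: 19.45
position: [0.5398, 0.105, 0.3017]
ee_rot: [0.423, 0.906, 0.0, 0.0]
ft_force: [-1.0, -0.4, 1.3]
grip_width: 0.604
grasp_force: 24.0
```

Emit:
move_arm(plan=[0, 0, 0, 0, 0, 0.0003, 0.04, 0, 0, 0, 0, 0, 0.0003, 0.054, 0, 0, 0, 0, 0, 0.0003, 0.056, 0, 0, 0, 0, 0, 0.0003, 0.06, 0, 0, 0, 0, 0, 0.0003, 0.068, 0, 0, 0, 0, 0, 0.0003, 0.08, 0, 0, 0, 0, 0, 0, 0.08, 0, 0, 0, 0, 0, 0, 0.08])

```text
clock: 20.45
position: [0.5398, 0.1049, 0.3015]
ee_rot: [0.423, 0.906, 0.0, 0.0]
ft_force: [-0.2, 0.0, 0.4]
grip_width: 0.937
grasp_force: 0.0
```

```bash
python3 -c "
from h import *
np.set_printoptions(precision=4,suppress=True)
q,C=shot('scene'); cv2.imwrite('pics/s5.png',cv2.resize(q['color'][130:330,330:530,::-1],(600,600)))
print(manip.get_obs()['grip_width'])
"
```

```text
0.9398789215222677
```

View pics/s5.png

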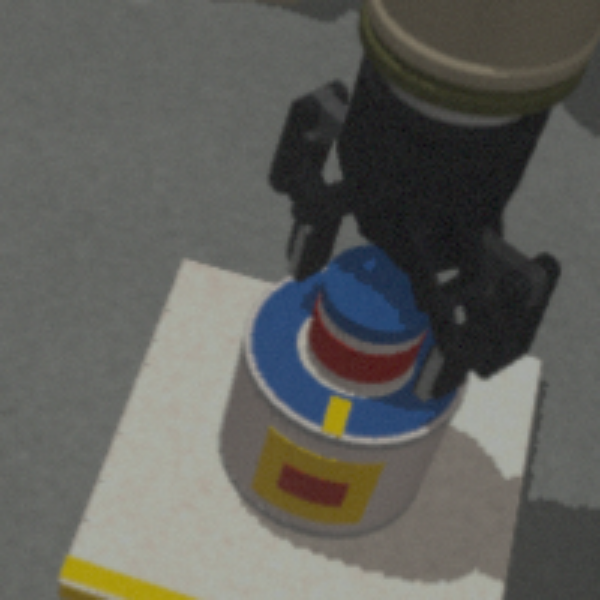

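The pot stands upright on the white disc at about (368,345), free of the fingers, and the label faces front at (315,485). I'll retreat straight up, then away.

Emit:
move_arm(plan=[0, 0, 0, 0, 0, -0.02, 0.0854, 0, 0, 0, 0, 0, -0.06, 0.0854, 0, 0, 0, 0, 0, -0.11, 0.0854, 0, 0, 0, 0, 0, -0.13, 0.0854, 0, 0, 0, 0.05, -0.04, -0.13, 0.0854, 0, 0, 0, 0.09, -0.08, -0.13, 0.0854, 0, 0, 0, 0.12, -0.12, -0.13, 0.0854, 0, 0, 0, 0.12, -0.12, -0.13, 0.0854, 0, 0, 0, 0.12, -0.12, -0.13, 0.0854])

```text
clock: 21.62
position: [0.3711, 0.1198, 0.4319]
ee_rot: [0.423, 0.906, 0.001, 0.0]
ft_force: [-0.1, -0.0, 0.0]
grip_width: 0.999
grasp_force: 0.0
```

```bash
python3 -c "
from h import *
np.set_printoptions(precision=4,suppress=True)
o,p,C=measure()
for k,v in o.items(): print(k,v)
print([(l,w(C,x['position']),round(x['conf'],2)) for l in ['pot','tape','ornament','carton'] for x in manip.tip_of(p,l)[:1]])
m=cv2.resize(p['color'][130:330,110:310,::-1],(400,400),interpolation=cv2.INTER_CUBIC)
q,C=shot('scene'); print(manip.get_obs()['joint_velocities'])
print([(w(C,x['position']),round(x['conf'],2)) for x in manip.tip_of(q,'pot')[:1]])
cv2.imwrite('pics/m6.png',np.hstack([m,cv2.resize(q['color'][180:380,330:530,::-1],(400,400))]))
"
```

```text
yaw -0.25451476924927324
board [0.5356 0.1064]
strip_w 0.012805906097314159
stripe [(array([0.5812, 0.0927]), np.int32(63))]
tin (array([0.5397, 0.1043]), array([0.1016, 0.1019]), 0.051144495606422424)
label -0.2739174584849731
turn_deg 1.1116922044095223
[('pot', array([0.5399, 0.1077, 0.1183]), 0.86), ('tape', array([ 0.5998, -0.2116, -0.0023]), 0.85), ('ornament', array([ 0.473 , -0.1996, -0.002 ]), 0.8), ('carton', array([0.5399, 0.1092, 0.1211]), 0.74)]
[-0.0021 -0.0058 -0.0017  0.0043  0.0008  0.0019 -0.0022]
[(array([0.5405, 0.1014, 0.1195]), 0.85)]
```

View pics/m6.png

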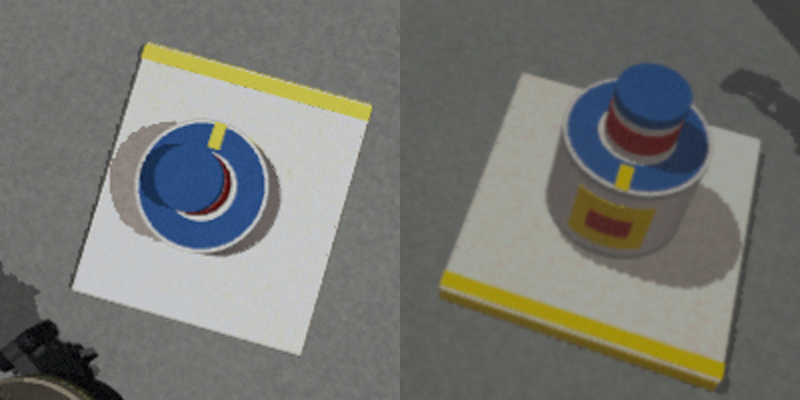

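The pot stands upright in the middle of the lid, with its cap at (190,175) in the left crop and (652,95) in the right. The tin is still centred and the label is about 1° off front. The tape and ornament read the same positions as before. The carton was not picked up this time, but no move went near it.

```bash
python3 -c "
from workcell import manip
print(manip.hand_in())"
```

```text
the job is handed in; nothing more can be done
None
```

The job is handed in at about 22 s: the tin's label faces the front to within about 1°, the tin is still centred and upright on the turntable, the pot stands upright in the middle of its lid, and the tape, ornament and carton were not touched.

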